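# Put the canister in its stop and close it

## Task

Slide the open canister along the table, always upright and on the table, into the three-sided wooden stop until it touches the stop's back wall. Only then close it with the one of the two stoppers that fits its neck: lower it in, without dropping it, until its flange lies flat on the mouth. Leave the other stopper and the other things on the table where they are.

Things in the scene. Friction and masses are not known exactly. Their poses are not given: they have to be found in the camera images.
- stop: Low three-sided wooden stop fixed to the table, walls 12 mm thick, 25 mm high, no floor. Origin: on the table, where the canister's axis belongs. Own +x points from the open side to the back wall (inner face at x = +52 mm). Side walls' inner faces at y = +-57 mm, from x = -50 mm; there two wings begin that flare outward to x = -100 mm, where the mouth is about 185 mm wide.
- canister: Open terracotta canister, loose, 0.6 kg, standing 150 to 200 mm out from the stop's open side. Origin: centre of its underside, z up. Body 104 mm in diameter to 56 mm height, then a shoulder and a round neck 78 mm outside, 66 mm inside; 88 mm high. Too wide to grasp round the body; slides upright when pushed low on its body (below 50 mm).
- canister_mouth (a point): Centre of the canister's open mouth, level with the rim, 88 mm above its underside.
- stopper_a_mid (a point): The stopper that fits, upright on its foot: cork plug 32 mm high, diameter 48 mm (foot) to 62 mm (top); wooden flange 76 mm wide, 7 mm thick; wooden knob 36 mm in diameter, 26 mm high, its top 74 mm above the foot. Point: on the axis, 37 mm above the foot; flange underside 5 mm below it, knob's middle 24 mm above it. Seated, it is 5 mm above the mouth. 0.08 kg.
- stopper_b_mid (a point): The wider stopper, too big for this canister, to be left alone: same form and height, plug 68 to 82 mm, flange 96 mm, knob 42 mm in diameter. The two stoppers' places are exchanged at random. The point is half-way up, 37 mm above the foot.
- yoghurt: Bystander: sealed yoghurt pot, 72 mm in diameter, 71 mm high; origin at the centre of its underside.
- paper_tape: Bystander: roll of paper tape lying flat, 104 mm in diameter, 18 mm high; origin at the centre of its underside.
There are look-alikes about, which are no part of the job. Of the things that look like the canister, the smaller one is meant.

How it is judged:
By the outcome, as a careful person would: the job done as asked, in the order asked, and still so for the second after the job is handed in, with the robot touching nothing.
It also fails if it takes over 72 s, if anything falls off the work surface, if the arm or the gripper's body presses on something with over 40 N, if the wrist force passes 120 N, or if a joint passes its speed limit or range.

## Robot

A 6-joint arm with a two-finger parallel gripper is mounted at the origin on a cart in front of the work surface, level with it; the furniture and walls round the work are solid. World frame = base frame: x ahead of the robot, y to its left, z up, the work surface at z = 0. Lengths are in m, angles in rad, forces in N, time in s.
With the tool pointing down it reaches from about 0.4 to 0.825 m from the base axis. Payload 7 kg.
Tool frame: the origin (TCP) lies where the fingers leave the gripper's body, on its centre line; the fingertips stand 66 mm ahead of it and the grasp point (between the pads) lies 47 mm ahead of it; z points along the fingers, y is the line along which they close (so a half turn about z gives the same grasp; the last joint's range is limited). The gripper opens to 88 mm and grips with 3 to 60 N. Pads are 19 mm wide; open, the fingers measure 130 mm over their backs; the gripper's body (78 mm by 193 mm) begins 47 mm behind the grasp point.
Start: joints at [-0.998, 0.359, 0.012, 0, -1.224, -0.288], TCP at [0.19, -0.648, 0.292] pointing down, gripper open.
Joint ranges: [-3.07, 3.07], [-1.43, 2.12], [-1.02, 1.25], [-3.03, 1.67], [-3.05, -0], [-3.03, 3.03]. Speed limits (rad/s): [2.39, 2.39, 3.01, 3.14, 3.14, 3.14].

## Interface

Orientations are given as a rotation vector (axis times angle).
In Python, from rig import ctrl gives the robot as it stands.
- The arm moves only by the shell command python3 -m handwheel 'ROWS'. ROWS is JSON, a list of rows, each an object with "dp": the shift along the tool's x, y, z in cm, a list of three; "turn": the turn about the tool's z in degrees; "fingers": the opening, from 0 (shut) to 1 (fully open). A call has 1 to 12 rows; each row shifts and turns the commanded pose from where the row before left it, along the tool's axes as they then stand; what a row does not reach is not made up. A row lasts 1/10 s, in which the tool goes at most 50 mm and 8.59 degrees, less where a joint would pass 70% of its speed; a pose out of reach is approached as far as the arm can. A call with a gripper value outside its range is refused whole. The fingers move at their own pace and stop on an object; the grip force is fixed at half the most. Time passes only in rows, so rows that do not move let the fingers close. It gives the time, the measured TCP pose, the force, the opening and the grip force at its end, in the units of the state.
- ctrl.get_state(): the state, without advancing time (a new reading comes with each control period).
- ctrl.capture(name): name is "side" or "top"; returns (picture, depth): 480x640x3 uint8, blue, green, red; 480x640 float32, m along the optical axis (not along the pixel's ray), 0 where there is no reading.
- ctrl.camera_params(name): a dict with "vfov" (degrees; the focal length in pixels is half the picture's height over the tangent of half this angle, whatever the lens; pixels are square), "cx", "cy" (the principal point, pixels), "pose" (4x4, takes a point from camera to world coordinates). Camera axes: x right, y up, looking along -z (the intrinsics and any distortion apply to the point x, -y, -z); pixel columns grow to the right and rows downward; lengths in m; the calibration is good to about 2 mm. A picture is of the moment at which its call begins. camera_params takes no time and is no camera call.
- ctrl.sign_off(): hands the job in; it is judged then, once.
The state is a dict: "time_s": time; "joint_positions": joint angles; "qd": joint speeds; "tau": joint torques, N m; "position": TCP position; "tool_rot": TCP orientation; "contact_force": force on the tool from outside, world axes, zero at the start; "moment": the same for the moment, N m; "gripper_width": finger opening in m; "grasp_force": force on a finger pad.
Only numpy, scipy, OpenCV 4.12 (cv2) and the standard library are available. Lean on these libraries where they do the work, as an engineer would, in place of code of your own. Each camera call takes 0.05 s, during which the arm holds its last target. There are 200 camera calls.

## Working session

There is one attempt and no reset: what is moved stays moved. The work goes in short steps, Python scripts to look and compute and a shell command to move; the robot and the scene stay as the last step left them, time stands still between calls to the robot, and variables do not carry over. Pictures are saved under pics/ and viewed, at most 10 in all, crops included, and the job is handed in when it is done.

```bash
mkdir -p pics; ls
python3 - <<'E'
from rig import ctrl
import cv2,numpy as np
s=ctrl.get_state(); print({k:np.round(v,3).tolist() for k,v in s.items()})
for n in("side","top"):
    c=ctrl.camera_params(n); print(n,{k:np.round(v,4).tolist() if not isinstance(v,str) else v for k,v in c.items()})
    im,d=ctrl.capture(n); cv2.imwrite(f"pics/{n}0.png",im); np.save(f"{n}0.npy",d); print((d>0).mean(),d.min(),d.max())
E
```

```text
pics
{'time_s': 0.0, 'joint_positions': [-0.998, 0.359, 0.011, -0.0, -1.224, -0.288], 'qd': [0.001, 0.001, 0.001, 0.001, 0.0, 0.001], 'tau': [0.0, -58.272, 29.307, 6.997, 0.007, -0.0], 'position': [0.19, -0.647, 0.291], 'tool_rot': [0.446, -3.109, -0.002], 'contact_force': [-0.186, -0.631, 0.189], 'moment': [-0.001, 0.014, 0.003], 'grasp_force': 0.0, 'gripper_width': 0.088}
side {'vfov': 49.4188, 'cx': 320.3987, 'cy': 231.5782, 'pose': [[-0.8702, 0.2125, -0.4445, -0.0731], [-0.492, -0.3252, 0.8076, 1.1203], [0.0271, 0.9215, 0.3876, 0.6293], [0.0, 0.0, 0.0, 1.0]]}
0.8483626302083334 0.0 3.9999335
top {'vfov': 43.3375, 'cx': 326.7619, 'cy': 241.8571, 'pose': [[0.0597, 0.9737, -0.22, 0.195], [-0.9982, 0.0583, -0.0129, -0.0478], [0.0003, 0.2204, 0.9754, 1.7188], [0.0, 0.0, 0.0, 1.0]]}
0.9959407552083334 0.0 2.8450248
```

View pics/top0.png

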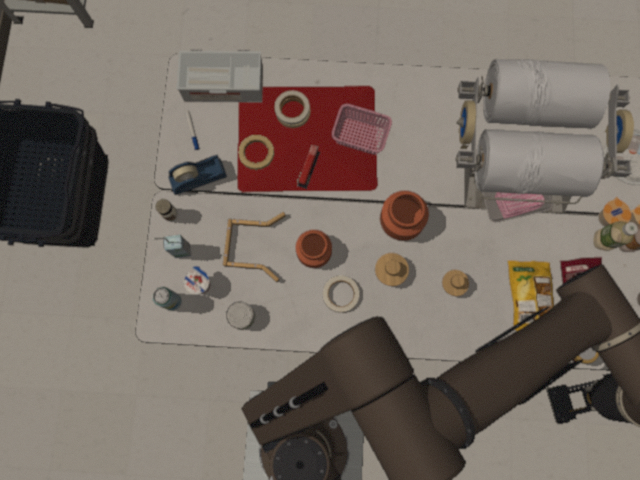

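View pics/side0.png

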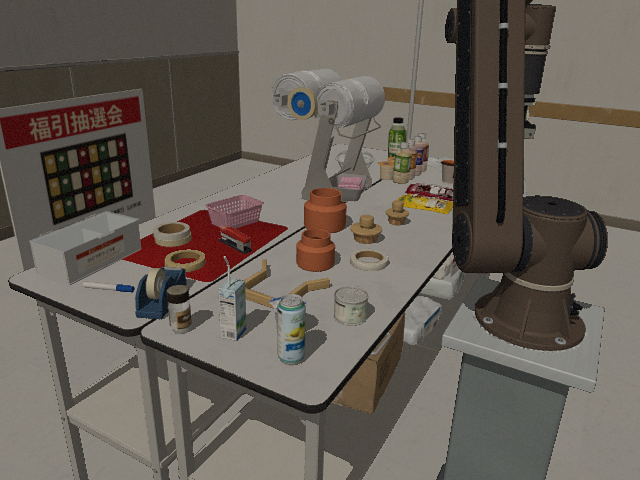

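The top view shows the small canister at about (314,248). The stop at (225–285,215–280) opens to the right. The fitting (smaller) stopper is at (457,283), the larger one at (392,268), the tape at (342,294) and the big canister at (404,215). The side view shows the same things: the small canister at (316,250) and the small stopper at (397,212).

```bash
cat > h.py <<'E'
from rig import ctrl
import cv2,numpy as np
def cam(n):
    c=ctrl.camera_params(n); f=240/np.tan(np.radians(c['vfov'])/2); return f,c['cx'],c['cy'],np.array(c['pose'])
def cloud(n,d):
    f,cx,cy,P=cam(n); v,u=np.mgrid[:480,:640]
    p=np.stack([(u-cx)/f*d,-(v-cy)/f*d,-d],-1)
    return p@P[:3,:3].T+P[:3,3]
def ray(n,u,v,z):
    f,cx,cy,P=cam(n); r=P[:3,:3]@np.array([(u-cx)/f,-(v-cy)/f,-1]); o=P[:3,3]
    return o+r*(z-o[2])/r[2]
def proj(n,p):
    f,cx,cy,P=cam(n); q=P[:3,:3].T@(np.asarray(p)-P[:3,3]); return cx+f*q[0]/-q[2],cy+f*q[1]/q[2]
def circ(q):
    A=np.c_[2*q,np.ones(len(q))]; s=np.linalg.lstsq(A,(q**2).sum(1),rcond=None)[0]
    return s[:2],np.sqrt(s[2]+s[0]**2+s[1]**2)
E
python3 - <<'E'
from h import *
im=cv2.imread('pics/top0.png'); W=cloud('top',np.load('top0.npy')); S=cloud('side',np.load('side0.npy'))
ims=cv2.imread('pics/side0.png')
t=W[300:320,280:310,2]; print('table z top',np.median(W[315:330,270:320,2]), 'side',np.median(S[290:300,400:410,2]))
# objects: tall pixel regions in windows (top)
def obj(name,u0,u1,v0,v1,zs,M=W):
    w=M[v0:v1,u0:u1].reshape(-1,3)
    w=w[np.isfinite(w).all(1)]
    print(name,'zmax %.3f'%np.percentile(w[:,2],99))
    for a,b in zs:
        q=w[(w[:,2]>a)&(w[:,2]<b)]
        if len(q)>5:
            lo,hi=q.min(0),q.max(0); (x,y),r,=cv2.minEnclosingCircle(q[:,:2].astype(np.float32)); 
            print('  z%.3f-%.3f n%d mean %s minbox %s-%s encl (%.3f %.3f) r%.4f'%(a,b,len(q),q.mean(0).round(3),lo[:2].round(3),hi[:2].round(3),x,y,r))
obj('can',294,334,228,270,[(.08,.1),(.03,.1)])
obj('canS',294,338,228,272,[(.075,.1),(.03,.1)],S)
obj('smallst',440,474,265,300,[(.03,.055),(.062,.09)])
obj('smallstS',384,411,196,228,[(.03,.055),(.062,.09)],S)
obj('bigst',372,412,250,290,[(.03,.055),(.062,.09)])
obj('tape',320,363,274,314,[(.01,.03)])
obj('stop',220,289,208,283,[(.015,.035)])
# stop pixels as contour at z .025
m=((W[...,2]>.015)&(W[...,2]<.035)).astype(np.uint8); m[:208]=0;m[283:]=0;m[:,:220]=0;m[:,289:]=0
c=max(cv2.findContours(m,0,2)[0],key=cv2.contourArea)
ap=cv2.approxPolyDP(c,2,True)[:,0]
for u,v in ap: print((u,v),ray('top',u,v,.025).round(3))
E
```

```text
table z top 0.0013239268857350162 side 6.294541178680779e-05
can zmax 0.096
  z0.080-0.100 n166 mean [0.552 0.012 0.089] minbox [ 0.515 -0.025]-[0.592 0.048] encl (0.553 0.012) r0.0388
  z0.030-0.100 n695 mean [0.545 0.01  0.067] minbox [ 0.502 -0.039]-[0.606 0.063] encl (0.554 0.011) r0.0525
canS zmax 0.089
  z0.075-0.100 n285 mean [0.551 0.013 0.083] minbox [ 0.513 -0.029]-[0.589 0.053] encl (0.551 0.012) r0.0413
  z0.030-0.100 n1046 mean [0.542 0.028 0.062] minbox [ 0.499 -0.036]-[0.604 0.066] encl (0.550 0.014) r0.0533
smallst zmax 0.080
  z0.030-0.055 n418 mean [ 0.478 -0.39   0.04 ] minbox [ 0.442 -0.429]-[ 0.517 -0.354] encl (0.480 -0.392) r0.0391
  z0.062-0.090 n139 mean [ 0.479 -0.391  0.074] minbox [ 0.462 -0.407]-[ 0.497 -0.375] encl (0.480 -0.392) r0.0188
smallstS zmax 0.075
  z0.030-0.055 n178 mean [ 0.474 -0.382  0.04 ] minbox [ 0.44  -0.423]-[ 0.518 -0.35 ] encl (0.481 -0.389) r0.0409
  z0.062-0.090 n66 mean [ 0.476 -0.387  0.07 ] minbox [ 0.462 -0.411]-[ 0.495 -0.369] encl (0.477 -0.390) r0.0214
bigst zmax 0.079
  z0.030-0.055 n700 mean [ 0.506 -0.211  0.04 ] minbox [
[... 439 characters left out ...]
), np.int32(213)) [0.655 0.104 0.025]
(np.int32(281), np.int32(212)) [0.658 0.113 0.025]
(np.int32(267), np.int32(221)) [0.629 0.151 0.025]
(np.int32(229), np.int32(218)) [0.631 0.262 0.025]
(np.int32(223), np.int32(264)) [0.495 0.266 0.025]
(np.int32(262), np.int32(268)) [0.49  0.154 0.025]
(np.int32(276), np.int32(281)) [0.455 0.111 0.025]
(np.int32(277), np.int32(277)) [0.467 0.109 0.025]
(np.int32(264), np.int32(265)) [0.499 0.149 0.025]
(np.int32(228), np.int32(261)) [0.504 0.253 0.025]
(np.int32(228), np.int32(244)) [0.554 0.257 0.025]
(np.int32(232), np.int32(222)) [0.62  0.252 0.025]
(np.int32(265), np.int32(226)) [0.613 0.156 0.025]
(np.int32(282), np.int32(217)) [0.643 0.109 0.025]
```

```bash
cat >> h.py <<'E'
from scipy.spatial.transform import Rotation as Ro
def go(p,yang=None):
    s=ctrl.get_state(); R=Ro.from_rotvec(s['tool_rot']); d=np.array(p)-s['position']
    y=R.as_matrix()[:,1]; a=np.degrees(np.arctan2(y[1],y[0])); turn=0
    if yang is not None: turn=-((yang-a+90)%180-90)
    R2=R*Ro.from_euler('z',turn,degrees=True)
    print('t %.2f pos %s yang %.1f z %s turn %.1f dp_cm after turn %s j6 %.2f'%(s['time_s'],np.round(s['position'],4),a,R.as_matrix()[:,2].round(3),turn,(R2.inv().apply(d)*100).round(2),s['joint_positions'][5]))
    print('F',np.round(s['contact_force'],1),'w %.4f grip %.1f'%(s['gripper_width'],s['grasp_force']))
E
python3 -m handwheel '[{"dp":[0,0,0],"turn":-8,"fingers":0.68},{"dp":[0,0,0],"turn":-8,"fingers":0.68},{"dp":[0,0,0],"turn":-8,"fingers":0.68},{"dp":[0,0,0],"turn":-8,"fingers":0.68},{"dp":[0,0,0],"turn":-8,"fingers":0.68},{"dp":[0,0,0],"turn":-8,"fingers":0.68},{"dp":[0,0,0],"turn":-8,"fingers":0.68},{"dp":[0,0,0],"turn":-8,"fingers":0.68},{"dp":[0,0,0],"turn":-8,"fingers":0.68},{"dp":[0,0,0],"turn":0,"fingers":0.68}]'
python3 -c "
from h import *
go([.551,-.075,.2],178)"
```

```text
time_s: 1.1
position: [0.1896, -0.6476, 0.2917]
tool_rot: [-2.191, 2.251, 0.001]
contact_force: [0.6, 0.7, -0.5]
gripper_width: 0.0595
grasp_force: 0.0
t 1.10 pos [ 0.1896 -0.6476  0.2917] yang 178.4 z [-0.     0.001 -1.   ] turn 0.4 dp_cm after turn [-58.48 -34.13   9.2 ] j6 0.97
F [ 0.6  0.7 -0.5] w 0.0595 grip 0.0
```

```bash
python3 -m handwheel '[{"dp":[-4,-2.4,0],"turn":0,"fingers":0.68},{"dp":[-4,-2.4,0],"turn":0,"fingers":0.68},{"dp":[-4,-2.4,0],"turn":0,"fingers":0.68},{"dp":[-4,-2.4,0],"turn":0,"fingers":0.68},{"dp":[-4,-2.4,0],"turn":0,"fingers":0.68},{"dp":[-4,-2.4,0],"turn":0,"fingers":0.68},{"dp":[-4,-2.4,0],"turn":0,"fingers":0.68},{"dp":[-4,-2.4,0],"turn":0,"fingers":0.68},{"dp":[-4,-2.4,0],"turn":0,"fingers":0.68},{"dp":[-4,-2.4,0],"turn":0,"fingers":0.68},{"dp":[-4,-2.4,0],"turn":0,"fingers":0.68},{"dp":[-4,-2.4,0],"turn":0,"fingers":0.68}]'
python3 -c "
from h import *
go([.551,-.075,.2],178)"
```

```text
time_s: 2.3
position: [0.4922, -0.1746, 0.2923]
tool_rot: [-2.183, 2.259, -0.0]
contact_force: [0.3, 0.1, 1.1]
gripper_width: 0.0595
grasp_force: 0.0
t 2.30 pos [ 0.4922 -0.1746  0.2923] yang 178.1 z [ 0.  0. -1.] turn 0.1 dp_cm after turn [-10.16  -5.53   9.24] j6 -0.07
F [0.3 0.1 1.1] w 0.0595 grip 0.0
```

```bash
python3 -m handwheel '[{"dp":[-3.4,-1.8,3],"turn":0,"fingers":0.68},{"dp":[-3.4,-1.8,3],"turn":0,"fingers":0.68},{"dp":[-3.3,-1.8,3],"turn":0,"fingers":0.68},{"dp":[0,0,0],"turn":0,"fingers":0.68},{"dp":[0,0,0],"turn":0,"fingers":0.68}]'
python3 - <<'E'
from h import *
go([.551,-.075,.1],178)
im,d=ctrl.capture('side'); cv2.imwrite('pics/side1.png',im[150:400,180:460]); np.save('side1.npy',d)
E
```

```text
time_s: 2.8
position: [0.5484, -0.0764, 0.2012]
tool_rot: [2.185, -2.254, -0.002]
contact_force: [0.5, -0.3, 0.7]
gripper_width: 0.0596
grasp_force: 0.0
t 2.80 pos [ 0.5484 -0.0764  0.2012] yang 178.2 z [-0.002 -0.001 -1.   ] turn 0.2 dp_cm after turn [-0.16 -0.28 10.11] j6 -0.25
F [ 0.5 -0.3  0.7] w 0.0596 grip 0.0
```

View pics/side1.png

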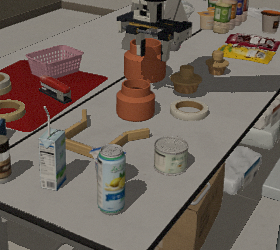

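The gripper hangs behind the small canister (crop (137,100)), clear of the big canister and the stoppers. Next I lower it.

```bash
python3 -m handwheel '[{"dp":[0,-0.1,3.3],"turn":0,"fingers":0.68},{"dp":[0,-0.1,3.3],"turn":0,"fingers":0.68},{"dp":[0,0,2.5],"turn":0,"fingers":0.68},{"dp":[0,0,1],"turn":0,"fingers":0.68},{"dp":[0,0,0],"turn":0,"fingers":0.68},{"dp":[-1,0,0],"turn":0,"fingers":0.68},{"dp":[-1,0,0],"turn":0,"fingers":0.68},{"dp":[-1,0,0],"turn":0,"fingers":0.68},{"dp":[-1,0,0],"turn":0,"fingers":0.68},{"dp":[-1,0,0],"turn":0,"fingers":0.68},{"dp":[-1,0,0],"turn":0,"fingers":0.68},{"dp":[0,0,0],"turn":0,"fingers":0.68}]'
python3 - <<'E'
from h import *
go([.559,.150,.1],178)
im,d=ctrl.capture('top'); cv2.imwrite('pics/top1.png',im); W=cloud('top',d)
hsv=cv2.cvtColor(im,cv2.COLOR_BGR2HSV); 
S=W[190:290,220:350].reshape(-1,3); h=hsv[190:290,220:350].reshape(-1,3)
q=S[(S[:,2]>.08)&(S[:,2]<.1)&(h[:,0]<14)&(h[:,1]>110)]; print(len(q),cv2.minEnclosingCircle(q[:,:2].astype(np.float32)),q.max(0))
E
```

```text
time_s: 4.05
position: [0.5527, -0.0156, 0.1018]
tool_rot: [-2.19, 2.251, -0.001]
contact_force: [0.8, -0.6, 0.1]
gripper_width: 0.0597
grasp_force: 0.0
t 4.05 pos [ 0.5527 -0.0156  0.1018] yang 178.4 z [ 0.001  0.    -1.   ] turn 0.4 dp_cm after turn [-16.57  -0.05   0.19] j6 -0.35
F [ 0.8 -0.6  0.1] w 0.0597 grip 0.0
50 ((0.5466361045837402, 0.041295260190963745), 0.03435860946774483) [0.55309985 0.0750146  0.09858536]
```

```bash
python3 -m handwheel '[{"dp":[-1,0,0],"turn":0,"fingers":0.68},{"dp":[-1.3,0,0],"turn":0,"fingers":0.68},{"dp":[-1.3,0,0],"turn":0,"fingers":0.68},{"dp":[-1.3,0,0],"turn":0,"fingers":0.68},{"dp":[-1.3,0,0],"turn":0,"fingers":0.68},{"dp":[-1.3,0,0],"turn":0,"fingers":0.68},{"dp":[-1.3,0,0],"turn":0,"fingers":0.68},{"dp":[-1.3,0,0],"turn":0,"fingers":0.68},{"dp":[-1.3,0,0],"turn":0,"fingers":0.68},{"dp":[-1.3,0,0],"turn":0,"fingers":0.68},{"dp":[-1,0,0],"turn":0,"fingers":0.68},{"dp":[0,0,0],"turn":0,"fingers":0.68}]'
python3 - <<'E'
from h import *
go([.559,.150,.1],178)
im,d=ctrl.capture('side'); cv2.imwrite('pics/side2.png',cv2.resize(im[180:360,180:420],None,fx=2.5,fy=2.5))
E
```

```text
time_s: 5.3
position: [0.5565, 0.1215, 0.1011]
tool_rot: [-2.189, 2.252, 0.0]
contact_force: [0.0, -0.9, 0.1]
gripper_width: 0.0595
grasp_force: 0.0
t 5.30 pos [0.5565 0.1215 0.1011] yang 178.4 z [ 0.001  0.001 -1.   ] turn 0.4 dp_cm after turn [-2.86 -0.15  0.11] j6 -0.59
F [ 0.  -0.9  0.1] w 0.0595 grip 0.0
```

View pics/side2.png

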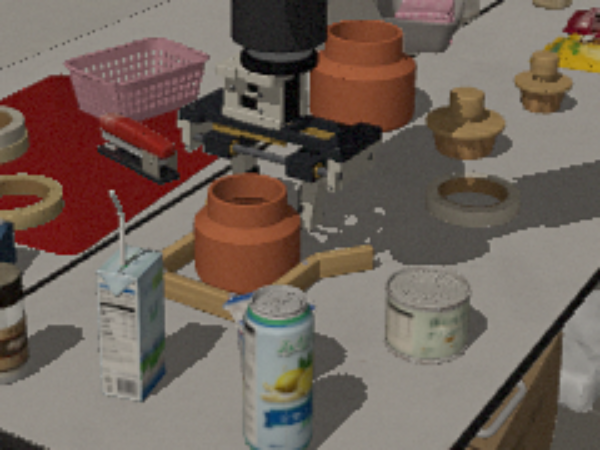

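The canister (crop (248,230)) stands upright between the stop's walls, a little short of the back wall. I creep on and watch the force.

```bash
python3 -m handwheel '[{"dp":[-0.7,0,0],"turn":0,"fingers":0.68},{"dp":[-0.7,0,0],"turn":0,"fingers":0.68},{"dp":[-0.5,0,0],"turn":0,"fingers":0.68},{"dp":[-0.3,0,0],"turn":0,"fingers":0.68},{"dp":[-0.2,0,0],"turn":0,"fingers":0.68},{"dp":[-0.2,0,0],"turn":0,"fingers":0.68}]'
python3 -m handwheel '[{"dp":[-0.2,0,0],"turn":0,"fingers":0.68},{"dp":[-0.1,0,0],"turn":0,"fingers":0.68}]'
python3 - <<'E'
from h import *
go([.559,.150,.1],178)
E
```

```text
time_s: 5.95
position: [0.5569, 0.1459, 0.101]
tool_rot: [2.188, -2.254, -0.0]
contact_force: [0.8, -3.3, -1.9]
gripper_width: 0.0593
grasp_force: 1.2
time_s: 6.15
position: [0.5569, 0.1485, 0.101]
tool_rot: [2.188, -2.253, 0.0]
contact_force: [0.2, -7.0, -0.4]
gripper_width: 0.0596
grasp_force: 2.9
t 6.15 pos [0.5569 0.1485 0.101 ] yang 178.3 z [-0.001 -0.001 -1.   ] turn 0.3 dp_cm after turn [-0.16 -0.2   0.1 ] j6 -0.63
F [ 0.2 -7.  -0.4] w 0.0596 grip 2.9
```

```bash
for i in 1 ; do python3 -m handwheel '[{"dp":[-0.1,0,0],"turn":0,"fingers":0.68},{"dp":[0,0,0],"turn":0,"fingers":0.68}]';  python3 -m handwheel '[{"dp":[-0.15,0,0],"turn":0,"fingers":0.68},{"dp":[0,0,0],"turn":0,"fingers":0.68}]'; python3 -m handwheel '[{"dp":[-0.15,0,0],"turn":0,"fingers":0.68},{"dp":[0,0,0],"turn":0,"fingers":0.68}]'; done
```

```text
time_s: 6.35
position: [0.5568, 0.1487, 0.101]
tool_rot: [2.187, -2.253, 0.0]
contact_force: [0.2, -8.3, -0.7]
gripper_width: 0.0598
grasp_force: 3.2
time_s: 6.55
position: [0.5565, 0.149, 0.1011]
tool_rot: [2.185, -2.252, 0.001]
contact_force: [1.8, -13.6, 2.0]
gripper_width: 0.0597
grasp_force: 5.4
time_s: 6.75
position: [0.5563, 0.1494, 0.1011]
tool_rot: [2.183, -2.251, 0.002]
contact_force: [1.3, -18.0, 3.5]
gripper_width: 0.0594
grasp_force: 7.8
```

Canister is against the back wall (force climbs to 18 N with no further travel). I back off and lift.

```bash
python3 -m handwheel '[{"dp":[1,0,0],"turn":0,"fingers":0.68},{"dp":[2,0,0],"turn":0,"fingers":0.68},{"dp":[2,0,0],"turn":0,"fingers":0.8},{"dp":[1,0,-2],"turn":0,"fingers":1},{"dp":[0,0,-4],"turn":0,"fingers":1},{"dp":[0,0,-4],"turn":0,"fingers":1},{"dp":[0,0,-4],"turn":0,"fingers":1},{"dp":[1,0,-2],"turn":0,"fingers":1},{"dp":[3,0,0],"turn":0,"fingers":1},{"dp":[4,0,0],"turn":0,"fingers":1},{"dp":[4,0,0],"turn":0,"fingers":1},{"dp":[4,0,0],"turn":0,"fingers":1}]'
python3 - <<'E'
from h import *
go([.480,-.391,.2],178)
im,d=ctrl.capture('side');np.save('side3.npy',d); S=cloud('side',d); im2,d2=ctrl.capture('top'); cv2.imwrite('pics/top3.png',im2); cv2.imwrite('pics/side3.png',im); W=cloud('top',d2);np.save('top3.npy',d2)
for M,i in((W,im2),(S,im)):
    h=cv2.cvtColor(i,cv2.COLOR_BGR2HSV)
    m=(h[...,0]<14)&(h[...,1]>110)&(abs(M[...,0]-.56)<.08)&(abs(M[...,1]-.2)<.09)
    for a,b in((.08,.1),(.03,.1)):
        q=M[m&(M[...,2]>a)&(M[...,2]<b)]
        if len(q)>5: print(len(q),a,cv2.minEnclosingCircle(q[:,:2].astype(np.float32)),q.max(0).round(3))
E
```

```text
time_s: 7.95
position: [0.5512, -0.0679, 0.2619]
tool_rot: [-2.188, 2.251, -0.002]
contact_force: [1.5, -0.6, 0.3]
gripper_width: 0.0879
grasp_force: 0.0
t 7.95 pos [ 0.5512 -0.0679  0.2619] yang 178.4 z [ 0.003  0.001 -1.   ] turn 0.4 dp_cm after turn [32.54  6.01  6.13] j6 -0.26
F [ 1.5 -0.6  0.3] w 0.0879 grip 0.0
34 0.03 ((0.5450369715690613, 0.24510787427425385), 0.016124598681926727) [0.561 0.256 0.071]
240 0.08 ((0.5596816539764404, 0.20369350910186768), 0.04042047634720802) [0.597 0.243 0.091]
1345 0.03 ((0.5559147596359253, 0.20231617987155914), 0.05522742494940758) [0.609 0.257 0.091]
```

```bash
python3 -m handwheel '[{"dp":[4,0.7,0],"turn":0,"fingers":1},{"dp":[4,0.7,0],"turn":0,"fingers":1},{"dp":[4,0.7,0],"turn":0,"fingers":1},{"dp":[4,0.7,0],"turn":0,"fingers":1},{"dp":[4,0.7,0],"turn":0,"fingers":1},{"dp":[4,0.7,0],"turn":0,"fingers":1},{"dp":[4,0.7,0],"turn":0,"fingers":1},{"dp":[4,0.7,2],"turn":0,"fingers":1},{"dp":[0.5,0.4,2],"turn":0,"fingers":1},{"dp":[0,0,2],"turn":0,"fingers":1},{"dp":[0,0,0],"turn":0,"fingers":1}]'
python3 - <<'E'
from h import *
go([.480,-.391,.110],178)
im,d=ctrl.capture('side'); S=cloud('side',d)
im2,d2=ctrl.capture('top'); W=cloud('top',d2)
h=cv2.cvtColor(im2,cv2.COLOR_BGR2HSV); m=(W[...,2]>.06)&(W[...,2]<.2)&(abs(W[...,0]-.56)<.08)&(abs(W[...,1]-.2)<.09)
for a,b in((.08,.1),):
    q=W[m&(W[...,2]>a)&(W[...,2]<b)]; print('can top',len(q),cv2.minEnclosingCircle(q[:,:2].astype(np.float32)))
q=S[(abs(S[...,0]-.48)<.04)&(abs(S[...,1]+.391)<.04)&(S[...,2]>.066)&(S[...,2]<.085)]; print('knob',len(q),cv2.minEnclosingCircle(q[:,:2].astype(np.float32)),q[:,2].max())
cv2.imwrite('pics/side4.png',cv2.resize(im[130:270,320:480],None,fx=3.5,fy=3.5))
E
```

```text
time_s: 9.15
position: [0.4804, -0.3897, 0.1985]
tool_rot: [2.187, -2.255, -0.006]
contact_force: [0.5, -0.5, -1.1]
gripper_width: 0.0877
grasp_force: 0.0
t 9.15 pos [ 0.4804 -0.3897  0.1985] yang 178.3 z [-0.003  0.002 -1.   ] turn 0.3 dp_cm after turn [0.15 0.01 8.84] j6 0.34
F [ 0.5 -0.5 -1.1] w 0.0877 grip 0.0
can top 184 ((0.5617684721946716, 0.20318204164505005), 0.039645008742809296)
knob 53 ((0.474326491355896, -0.3944476842880249), 0.022089216858148575) 0.07834938704327343
```

View pics/side4.png

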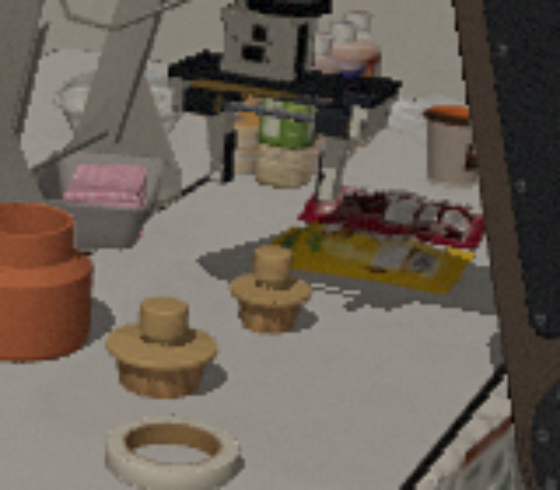

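The open gripper is centred over the small stopper (crop knob at (272,262)). Down and close.

```bash
python3 -m handwheel '[{"dp":[0.15,0,2.8],"turn":0,"fingers":1},{"dp":[0,0,2.8],"turn":0,"fingers":1},{"dp":[0,0,2],"turn":0,"fingers":1},{"dp":[0,0,1.1],"turn":0,"fingers":1},{"dp":[0,0,0],"turn":0,"fingers":0.6},{"dp":[0,0,0],"turn":0,"fingers":0.5},{"dp":[0,0,0],"turn":0,"fingers":0.3},{"dp":[0,0,0],"turn":0,"fingers":0.2},{"dp":[0,0,0],"turn":0,"fingers":0.2},{"dp":[0,0,0],"turn":0,"fingers":0.2}]'
python3 - <<'E'
from h import *
go([.480,-.391,.110],178)
E
```

```text
time_s: 10.25
position: [0.4814, -0.3919, 0.1146]
tool_rot: [-2.188, 2.254, -0.001]
contact_force: [-0.2, -0.2, 0.0]
gripper_width: 0.0452
grasp_force: 0.0
t 10.25 pos [ 0.4814 -0.3919  0.1146] yang 178.3 z [ 0.001 -0.    -1.   ] turn 0.3 dp_cm after turn [-0.08  0.14  0.46] j6 0.34
F [-0.2 -0.2  0. ] w 0.0452 grip 0.0
```

```bash
python3 -m handwheel '[{"dp":[0,0.1,0.45],"turn":0,"fingers":0.52},{"dp":[0,0,0],"turn":0,"fingers":0.52},{"dp":[0,0,0],"turn":0,"fingers":0.2},{"dp":[0,0,0],"turn":0,"fingers":0.2},{"dp":[0,0,0],"turn":0,"fingers":0.2},{"dp":[0,0,0],"turn":0,"fingers":0.2},{"dp":[0,0,0],"turn":0,"fingers":0.2},{"dp":[0,0,0],"turn":0,"fingers":0.2}]'
python3 - <<'E'
from h import *
go([.480,-.391,.250],178)
E
```

```text
time_s: 11.05
position: [0.4803, -0.3917, 0.1096]
tool_rot: [-2.189, 2.254, 0.0]
contact_force: [-0.5, -0.9, -0.7]
gripper_width: 0.0356
grasp_force: 30.0
t 11.05 pos [ 0.4803 -0.3917  0.1096] yang 178.3 z [-0.  0. -1.] turn 0.3 dp_cm after turn [ -0.07   0.03 -14.04] j6 0.34
F [-0.5 -0.9 -0.7] w 0.0356 grip 30.0
```

Gripped (35.6 mm, 30 N). Lift and carry.

```bash
python3 -m handwheel '[{"dp":[0,0,-1],"turn":0,"fingers":0.2},{"dp":[0,0,-3],"turn":0,"fingers":0.2},{"dp":[0,0,-4],"turn":0,"fingers":0.2},{"dp":[0,0,-4],"turn":0,"fingers":0.2},{"dp":[-2,-0.2,-3],"turn":0,"fingers":0.2},{"dp":[-4,-0.4,0],"turn":0,"fingers":0.2},{"dp":[-4,-0.4,0],"turn":0,"fingers":0.2},{"dp":[-4,-0.4,0],"turn":0,"fingers":0.2},{"dp":[-4,-0.4,0],"turn":0,"fingers":0.2},{"dp":[-4,-0.4,0],"turn":0,"fingers":0.2},{"dp":[-4,-0.4,0],"turn":0,"fingers":0.2},{"dp":[-4,-0.4,0],"turn":0,"fingers":0.2}]'
python3 - <<'E'
from h import *
go([.5605,.203,.250],178)
E
```

```text
time_s: 12.25
position: [0.519, -0.0911, 0.2608]
tool_rot: [-2.188, 2.253, -0.001]
contact_force: [1.0, 0.3, -1.9]
gripper_width: 0.0355
grasp_force: 30.0
t 12.25 pos [ 0.519  -0.0911  0.2608] yang 178.3 z [ 0.001  0.    -1.   ] turn 0.3 dp_cm after turn [-29.54  -3.12   1.08] j6 -0.23
F [ 1.   0.3 -1.9] w 0.0355 grip 30.0
```

```bash
python3 -m handwheel '[{"dp":[-4,-0.4,0],"turn":0,"fingers":0.2},{"dp":[-4,-0.4,0],"turn":0,"fingers":0.2},{"dp":[-4,-0.4,0],"turn":0,"fingers":0.2},{"dp":[-4,-0.4,0],"turn":0,"fingers":0.2},{"dp":[-4,-0.4,0],"turn":0,"fingers":0.2},{"dp":[-4,-0.4,0],"turn":0,"fingers":0.2},{"dp":[-3,-0.4,0],"turn":0,"fingers":0.2},{"dp":[-1.5,-0.2,1],"turn":0,"fingers":0.2},{"dp":[0,0,1],"turn":0,"fingers":0.2},{"dp":[0,0,0],"turn":0,"fingers":0.2},{"dp":[0,0,0],"turn":0,"fingers":0.2}]'
python3 - <<'E'
from h import *
go([.5605,.203,.190],178)
im,d=ctrl.capture('side'); S=cloud('side',d); im2,d2=ctrl.capture('top'); W=cloud('top',d2); np.save('s5.npy',d);cv2.imwrite('pics/s5full.png',im)
h=cv2.cvtColor(im,cv2.COLOR_BGR2HSV)
t=(h[...,0]<9)&(h[...,1]>110)&(abs(S[...,0]-.56)<.08)&(abs(S[...,1]-.2)<.09)
q=S[t&(S[...,2]>.08)&(S[...,2]<.1)]; print('rim',len(q),circ(q[:,:2]),cv2.minEnclosingCircle(q[:,:2].astype(np.float32)),q[:,2].max())
p=S[(abs(S[...,0]-.56)<.08)&(abs(S[...,1]-.2)<.08)&(S[...,2]>.11)&(S[...,2]<.20)]
for a in np.arange(.11,.2,.006):
    q=p[(p[:,2]>=a)&(p[:,2]<a+.006)]
    if len(q)>8: print(round(a,3),len(q),circ(q[:,:2]),q.min(0)[:2].round(3),q.max(0)[:2].round(3))
print(proj('side',[.56,.203,.088]),proj('side',[.56,.203,.15]))
cv2.imwrite('pics/side5.png',cv2.resize(im[160:320,220:420],None,fx=3.5,fy=3.5))
E
```

```text
time_s: 13.35
position: [0.5571, 0.1901, 0.2395]
tool_rot: [2.187, -2.254, -0.0]
contact_force: [0.7, -0.1, -1.2]
gripper_width: 0.0361
grasp_force: 30.0
t 13.35 pos [0.5571 0.1901 0.2395] yang 178.3 z [-0.001 -0.001 -1.   ] turn 0.3 dp_cm after turn [-1.31 -0.3   4.94] j6 -0.69
F [ 0.7 -0.1 -1.2] w 0.0361 grip 30.0
rim 51 (array([0.5589306 , 0.20328556]), np.float64(0.03565742288099772)) ((0.55931156873703, 0.20180775225162506), 0.03924810141324997) 0.0898918610889482
0.128 12 (array([0.55571849, 0.18775924]), np.float64(0.022828585870247428)) [0.533 0.192] [0.573 0.211]
0.134 44 (array([0.55644398, 0.18786443]), np.float64(0.024371570127249435)) [0.53 0.18] [0.569 0.214]
0.14 46 (array([0.55468637, 0.18914325]), np.float64(0.024310618036542095)) [0.528 0.176] [0.573 0.214]
0.146 49 (array([0.55433927, 0.18983107]), np.float64(0.024863201833865603)) [0.528 0.179] [0.57  0.218]
0.152 54 (array([0.55643503, 0.18842485]), np.float64(0.02789331070453622)) [0.527 0.178] [0.573 0.218]
0.158 28 (array([0.5542452 , 0.19227426]), np.float64(0.026224686590727655)) [0.526 0.185] [0.563 0.224]
0.164 139 (array([0.5532464 , 0.19366576]), np.float64(0.029542317546851625)) [0.518 0.157] [0.593 0.227]
0.17 120 (array([0.54763892, 0.19203391]), np.float64(0.022930580183347385)) [0.519 0.158] [0.578 0.228]
0.176 52 (array([0.55671607, 0.1877575 ]), np.float64(0.026156432835630825)) [0.524 0.182] [0.594 0.205]
0.182 74 (array([0.55617284, 0.17883371]), np.float64(0.03132414841830216)) [0.523 0.182] [0.592 0.211]
0.188 69 (array([0.55526415, 0.18419436]), np.float64(0.027391841001669907)) [0.523 0.181] [0.591 0.209]
0.194 68 (array([0.55533478, 0.17707205]), np.float64(0.03246425351122899)) [0.523 0.18 ] [0.592 0.206]
(np.float64(272.00143515385844), np.float64(259.45760286736027)) (np.float64(271.76393273871855), np.float64(235.34543488316925))
```

View pics/side5.png

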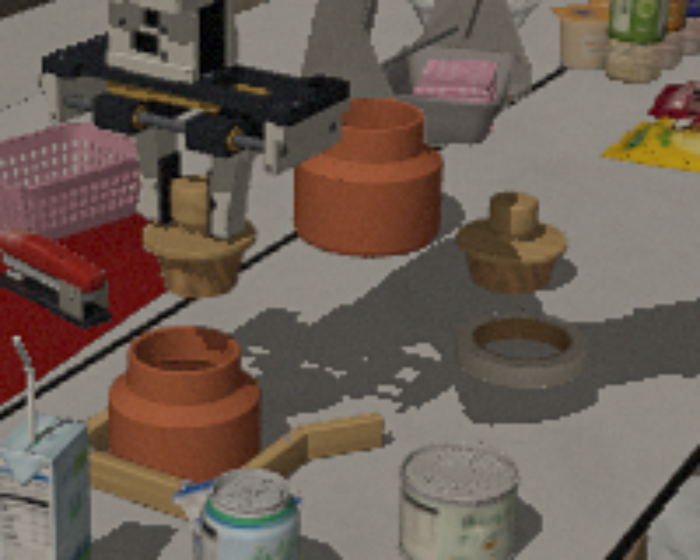

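The stopper hangs level in the fingers (crop (200,260)) above the canister (crop (185,400)). It needs to go about 13 mm along the stop and 3 mm sideways.

```bash
python3 -m handwheel '[{"dp":[-0.9,-0.2,0],"turn":0,"fingers":0.2},{"dp":[-0.4,-0.1,1],"turn":0,"fingers":0.2},{"dp":[0,0,1.5],"turn":0,"fingers":0.2},{"dp":[0,0,1.2],"turn":0,"fingers":0.2},{"dp":[0,0,0.8],"turn":0,"fingers":0.2},{"dp":[0,0,0.4],"turn":0,"fingers":0.2},{"dp":[0,0,0],"turn":0,"fingers":0.2},{"dp":[0,0,0],"turn":0,"fingers":0.2}]'
python3 - <<'E'
from h import *
go([.5603,.2035,.166],178)
im,d=ctrl.capture('side'); S=cloud('side',d)
h=cv2.cvtColor(im,cv2.COLOR_BGR2HSV)
t=(h[...,0]<9)&(h[...,1]>110)&(abs(S[...,0]-.56)<.08)&(abs(S[...,1]-.2)<.09)
q=S[t&(S[...,2]>.04)&(S[...,2]<.052)]; print('body',len(q),circ(q[:,:2]))
q=S[t&(S[...,2]>.065)&(S[...,2]<.085)]; print('neck',len(q),circ(q[:,:2]))
p=S[~t&(abs(S[...,0]-.56)<.08)&(abs(S[...,1]-.2)<.08)&(S[...,2]>.10)&(S[...,2]<.108)]; print(len(p),p.min(0),p.max(0))
cv2.imwrite('pics/side6.png',cv2.resize(im[200:310,220:330],None,fx=5,fy=5))
E
```

```text
time_s: 14.25
position: [0.5611, 0.2043, 0.191]
tool_rot: [-2.188, 2.253, -0.0]
contact_force: [-0.2, 0.3, -0.7]
gripper_width: 0.0358
grasp_force: 30.0
t 14.25 pos [0.5611 0.2043 0.191 ] yang 178.3 z [ 0.001  0.    -1.   ] turn 0.3 dp_cm after turn [0.08 0.08 2.5 ] j6 -0.71
F [-0.2  0.3 -0.7] w 0.0358 grip 30.0
body 53 (array([0.55931872, 0.20283402]), np.float64(0.050605329452834955))
neck 69 (array([0.5587955 , 0.20391997]), np.float64(0.03574444441774994))
60 [0.53185912 0.19018186 0.10018301] [0.57861502 0.23234006 0.10788485]
```

View pics/side6.png

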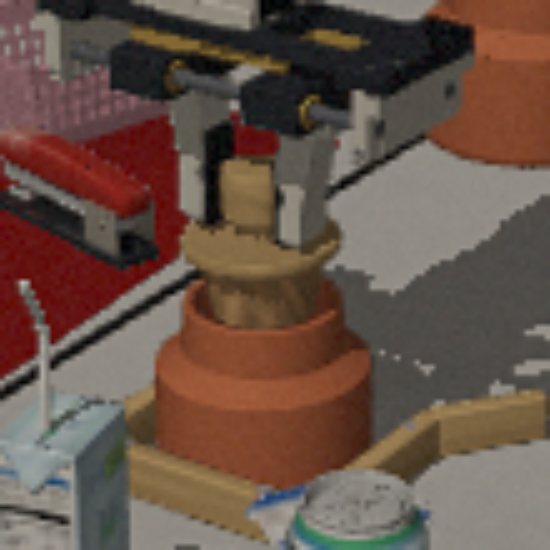

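The plug's foot is centred in the mouth (crop (265,310)). I lower it in small steps and watch the force.

```bash
python3 -m handwheel '[{"dp":[0.05,0.1,0.4],"turn":0,"fingers":0.2},{"dp":[0,0,0.4],"turn":0,"fingers":0.2},{"dp":[0,0,0.4],"turn":0,"fingers":0.2},{"dp":[0,0,0],"turn":0,"fingers":0.2}]'
python3 -m handwheel '[{"dp":[0,0,0.3],"turn":0,"fingers":0.2},{"dp":[0,0,0.3],"turn":0,"fingers":0.2},{"dp":[0,0,0],"turn":0,"fingers":0.2}]'
python3 -m handwheel '[{"dp":[0,0,0.2],"turn":0,"fingers":0.2},{"dp":[0,0,0.2],"turn":0,"fingers":0.2},{"dp":[0,0,0],"turn":0,"fingers":0.2}]'
```

```text
time_s: 14.7
position: [0.5594, 0.2035, 0.1779]
tool_rot: [2.188, -2.253, -0.0]
contact_force: [0.6, -0.0, -1.1]
gripper_width: 0.0352
grasp_force: 30.0
time_s: 15.0
position: [0.5596, 0.2036, 0.1721]
tool_rot: [2.188, -2.253, -0.0]
contact_force: [-0.3, 0.3, -0.9]
gripper_width: 0.0357
grasp_force: 30.0
time_s: 15.3
position: [0.5596, 0.2036, 0.1684]
tool_rot: [2.188, -2.254, -0.0]
contact_force: [0.2, -0.3, -0.1]
gripper_width: 0.0356
grasp_force: 30.0
```

```bash
python3 -m handwheel '[{"dp":[0,0,0.15],"turn":0,"fingers":0.2},{"dp":[0,0,0],"turn":0,"fingers":0.2}]'
python3 -m handwheel '[{"dp":[0,0,0.1],"turn":0,"fingers":0.2},{"dp":[0,0,0],"turn":0,"fingers":0.2}]'
python3 -m handwheel '[{"dp":[0,0,0.1],"turn":0,"fingers":0.2},{"dp":[0,0,0],"turn":0,"fingers":0.2}]'
```

```text
time_s: 15.5
position: [0.5597, 0.2037, 0.167]
tool_rot: [2.188, -2.254, -0.0]
contact_force: [-0.2, 0.7, -1.4]
gripper_width: 0.0356
grasp_force: 30.0
time_s: 15.7
position: [0.5597, 0.2037, 0.1661]
tool_rot: [2.188, -2.254, -0.0]
contact_force: [-0.1, 0.3, -1.4]
gripper_width: 0.0357
grasp_force: 30.0
time_s: 15.9
position: [0.5598, 0.2037, 0.1658]
tool_rot: [-2.189, 2.253, -0.0]
contact_force: [-2.4, -0.2, 3.7]
gripper_width: 0.0355
grasp_force: 30.0
```

```bash
python3 -m handwheel '[{"dp":[0,0,0.1],"turn":0,"fingers":0.2},{"dp":[0,0,0],"turn":0,"fingers":0.2}]'
python3 - <<'E'
from h import *
im,d=ctrl.capture('side'); S=cloud('side',d)
cv2.imwrite('pics/side7.png',cv2.resize(im[200:310,220:330],None,fx=5,fy=5))
E
```

```text
time_s: 16.1
position: [0.5599, 0.2038, 0.1652]
tool_rot: [-2.189, 2.253, -0.001]
contact_force: [-3.0, 0.3, 7.3]
gripper_width: 0.0355
grasp_force: 30.0
```

View pics/side7.png

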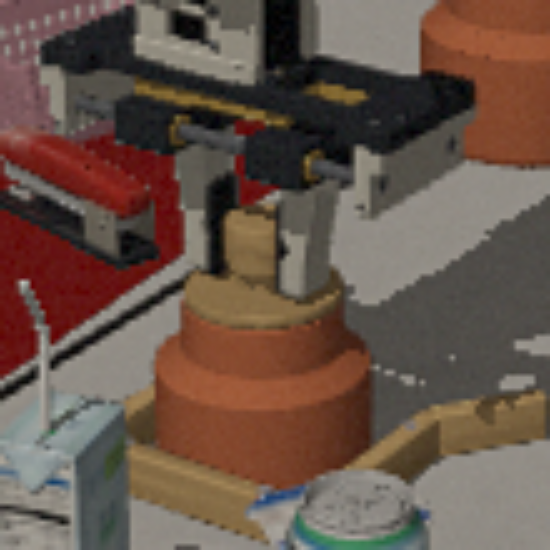

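The flange lies on the mouth all round (crop (262,300)). I release and lift off.

```bash
python3 -m handwheel '[{"dp":[0,0,-0.1],"turn":0,"fingers":0.2},{"dp":[0,0,0],"turn":0,"fingers":0.5},{"dp":[0,0,0],"turn":0,"fingers":0.7},{"dp":[0,0,0],"turn":0,"fingers":0.8},{"dp":[0,0,0],"turn":0,"fingers":0.8},{"dp":[0,0,0],"turn":0,"fingers":0.8},{"dp":[0,0,-1],"turn":0,"fingers":0.8},{"dp":[0,0,-3],"turn":0,"fingers":0.8},{"dp":[0,0,-4],"turn":0,"fingers":0.8},{"dp":[4,0,-2],"turn":0,"fingers":0.8},{"dp":[4,0,0],"turn":0,"fingers":0.8},{"dp":[4,0,0],"turn":0,"fingers":0.8}]'
python3 -m handwheel '[{"dp":[4,0,0],"turn":0,"fingers":0.8},{"dp":[4,0,0],"turn":0,"fingers":0.8},{"dp":[4,0,0],"turn":0,"fingers":0.8},{"dp":[0,0,0],"turn":0,"fingers":0.8},{"dp":[0,0,0],"turn":0,"fingers":0.8}]'
python3 - <<'E'
from h import *
im,d=ctrl.capture('side'); S=cloud('side',d); im2,d2=ctrl.capture('top'); W=cloud('top',d2)
h=cv2.cvtColor(im,cv2.COLOR_BGR2HSV)
n=(abs(S[...,0]-.56)<.08)&(abs(S[...,1]-.2)<.09)
t=(h[...,0]<9)&(h[...,1]>110)&n
q=S[t&(S[...,2]>.035)&(S[...,2]<.052)]; print('body',circ(q[:,:2]))
for nm,M in(('side',S),('top',W)):
    n=(abs(M[...,0]-.56)<.08)&(abs(M[...,1]-.2)<.09)
    for a,b in((.09,.105),(.122,.14)):
        q=M[n&(M[...,2]>a)&(M[...,2]<b)]
        if len(q)<5: continue
        A=np.c_[q[:,:2],np.ones(len(q))]; print(nm,a,len(q),cv2.minEnclosingCircle(q[:,:2].astype(np.float32)),'z',np.percentile(q[:,2],[5,50,95]).round(4),'plane',np.linalg.lstsq(A,q[:,2],rcond=None)[0][:2].round(3))
big=cv2.resize(im2[190:300,210:320],None,fx=4,fy=4); cv2.imwrite('pics/fin.png',np.hstack([big,cv2.resize(im[200:310,220:300],(320,440))]))
E
```

```text
time_s: 17.35
position: [0.5564, 0.0829, 0.2671]
tool_rot: [-2.188, 2.251, -0.001]
contact_force: [0.3, -0.8, 0.0]
gripper_width: 0.0702
grasp_force: 0.0
time_s: 17.85
position: [0.5527, -0.0371, 0.2659]
tool_rot: [-2.186, 2.256, -0.001]
contact_force: [-0.1, 0.4, -0.1]
gripper_width: 0.0701
grasp_force: 0.0
body (array([0.55993962, 0.20196637]), np.float64(0.050978512781385404))
side 0.09 329 ((0.557668924331665, 0.20223897695541382), 0.03990339860320091) z [0.0915 0.0951 0.098 ] plane [ 0.02 -0.02]
side 0.122 109 ((0.5610573887825012, 0.2040375918149948), 0.02001066319644451) z [0.1233 0.1293 0.1314] plane [ 0.064 -0.109]
```

View pics/fin.png

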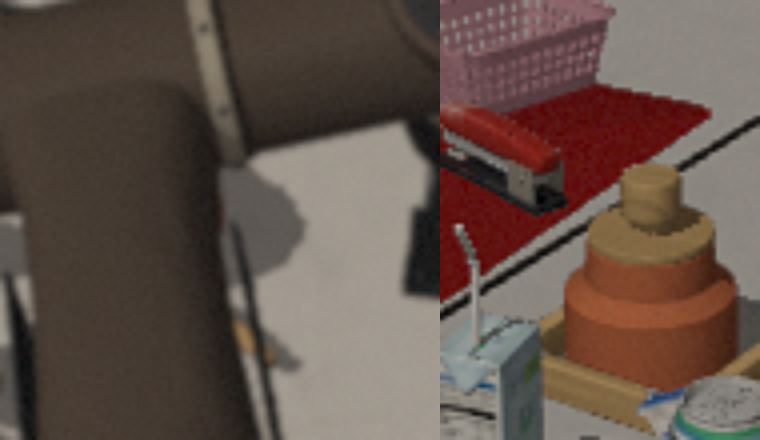

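The side view shows the stopper seated level on the canister inside the stop. Flange top is at 95 mm and knob top at 130 mm, as they should be. The arm hides the stop in the top view, and the robot touches nothing.

```bash
python3 -c "
from rig import ctrl
print(ctrl.sign_off())"
```

```text
the job is handed in; nothing more can be done
None
```

The canister was pushed upright against the stop's back wall, then closed with the smaller stopper, seated flat on the mouth; I handed the job in at about 18 s.

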